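# Hold a sample tube on the vortex mixer

### The arm

A 6-joint arm with a two-finger parallel gripper is mounted at the origin on the work surface. World frame = base frame: x ahead of the robot, y to its left, z up, the work surface at z = 0. Lengths are in m, angles in rad, forces in N, time in s.
With the tool pointing down it reaches from about 0.3 to 0.775 m from the base axis. Payload 14.6 kg.
Tool frame: the origin (TCP) lies on the mounting face of the last link; the fingertips stand 199 mm ahead of it and the grasp point (between the pads) lies 180 mm ahead of it; z points along the fingers, y is the line along which they close (so a half turn about z gives the same grasp; the last joint's range is limited). The gripper opens to 94 mm and grips with 3 to 60 N. Pads are 16 mm wide; open, the fingers measure 119 mm over their backs; the gripper's body (75 mm by 177 mm) begins 78 mm behind the grasp point.
Start: joints at [-1.177, 0.3, 1.521, -0, 1.321, -0.067], TCP at [0.245, -0.493, 0.405] pointing down, gripper open.
Joint ranges: [-3.03, 3.03], [-0.79, 2.21], [0.23, 2.52], [-1.04, 4.18], [0, 3.07], [-2.55, 2.55]. Speed limits (rad/s): [2.22, 2.22, 2.57, 3.14, 3.14, 3.14].

### API

Orientations are given as [roll, pitch, yaw] about the fixed x, y, z axes, in that order (R = Rz(yaw) Ry(pitch) Rx(roll)).
In Python, from station import get_obs, camera, hand_in gives the robot as it stands.
- The arm moves only by the tool apply_moves, never from a script. Its argument "increments" is a list of rows, each an object of numbers: "tx", "ty", "tz": the shift along the tool's x, y, z as a fraction of full scale; "ax", "ay", "az": the turn, a rotation vector about the tool's x, y, z as a fraction of full scale. In form: [{"tx": .., "ty": .., "tz": .., "ax": .., "ay": .., "az": ..}, ...]. A call has 1 to 12 rows; each row shifts and turns the commanded pose from where the row before left it, along the tool's axes as they then stand; what a row does not reach is not made up. Full scale, the value 1, is 30 mm for a shift and 5 degrees for a turn. A row lasts 1/8 s, in which the tool goes at most 62.5 mm and 10.7 degrees, less where a joint would pass 70% of its speed; a pose out of reach is approached as far as the arm can. A call with a number of a shift or a turn outside -1 to 1 is refused whole. A call with a gripper value outside its range is refused whole. "jaw" is the closure, from 0 (fully open) to 1 (shut), set as the call begins (left out, the last holds). The fingers move at their own pace and stop on an object; "force" is the grip in N (left out, the last holds). Time passes only in rows, so rows that do not move let the fingers close. It gives the time, the measured TCP pose, the force, the opening and the grip force at its end, in the units of the state.
- get_obs(): the state, without advancing time (a new reading comes with each control period).
- camera(name): name is "side" or "top" or "wrist"; returns a dict with "pixels" (420x560x3 uint8, red, green, blue), "camera_matrix" (3x3 intrinsics, pixels), "R" (3x3) and "t" (3): a world point X has camera coordinates R X + t; the wrist camera has in their place "T_tool_cam" (4x4, takes a point from camera to tool coordinates, whose origin is the TCP and whose axes are the flange's). Camera axes: x right, y down, z forward; pixel columns grow to the right and rows downward; lengths in m; the calibration is good to about 2 mm. A picture is of the moment at which its call begins: read the wrist's pose just before it. There is no depth.
- hand_in(): hands the job in; it is judged then, once.
The state is a dict: "time_s": time; "qpos": joint angles; "joint_vel": joint speeds; "tau": joint torques, N m; "ee_pos": TCP position; "eef_rot": TCP orientation; "force": force on the tool from outside, world axes, zero at the start; "moment": the same for the moment, N m; "grip_width": finger opening in m; "grip_force": force on a finger pad.
Only numpy, scipy, OpenCV 4.12 (cv2) and the standard library are available. Lean on these libraries where they do the work, as an engineer would, in place of code of your own. Each camera call takes 0.05 s, during which the arm holds its last target. There are 200 camera calls.

### The job

Take the tube with the blue cap out of the white rack and stand its pointed foot in the rubber cup on top of the vortex mixer. Press the tube straight down so that the sprung cup sinks about half of its 14 mm travel, keep it there steadily for at least two seconds, and finish still gripping the tube upright and pressing, touching neither the cup nor the mixer with the gripper. Leave the other tubes in the rack and do not knock over or shift the bottle and the red-lidded specimen pot.

Things in the scene. Friction and masses are not known exactly. Their poses are not given: they have to be found in the camera images.
- blue_tube_mid (a point): centre, half-way up, of the loose tube to be mixed: closed white plastic, 120 mm tall, about 30 g, body 17 mm in diameter, lowest 20 mm tapering to a flat tip 8 mm across; top 16 mm is the blue cap, 22 mm in diameter. Tip 60 mm below this point, cap's top 60 mm above; z runs from tip to cap. It stands upright in one of the rack's holes; which one varies
- orange_tube_mid (a point): centre of a like tube with an orange cap, standing in the rack; stays there
- green_tube_mid (a point): centre of a like tube with a green cap, standing in the rack; stays there
- rack_top (a point): centre of the top of the white tube rack, a block 60 mm (x) by 200 mm (y) by 50 mm tall, fixed to the bench, turned by some yaw. Three holes in a row along its y, 65 mm apart, the middle one at this point; each 19 mm square, 45 mm deep: a standing tube shows 75 mm above the rack, its top 125 mm above the bench
- cup_floor (a point): centre of the inner floor of the mixer's black rubber cup; moves down with it. The cup is open upward, 18 mm deep, 48 mm wide outside at the rim, 40 mm inside at the mouth and 32 mm at the floor. The floor is 106 mm above the bench when the cup is free. A yellow stem between the cup and the mixer's metal head gets shorter as the cup sinks
- cup (a joint): how far the cup is pressed down, in m: 0 free, 0.014 at its lower stop. A spring pushes it up: it starts to move at about 2.5 N, takes about 6 N at half travel and 9.5 N at the stop, and comes up again when let go
- reagent_bottle: amber bottle with a blue cap, 60 mm in diameter, 125 mm tall, loose, standing beyond the work; origin at the centre of its underside
- sample_pot: closed specimen pot, white with a red lid, 54 mm in diameter and 60 mm tall, loose, standing on the robot's side of the work; origin at the centre of its underside
- mixer: vortex mixer, a white box with a blue top, 150 mm (x) by 120 mm (y), 80 mm tall, fixed to the bench, turned by some yaw; origin at the centre of its underside, below the cup's centre
There are look-alikes about, which are no part of the job. What is shaped like the part that bears blue_tube_mid but yellow is not meant. There is more than one size of the mixer; the job needs the smaller.

How it is judged:
On the way, in this order (a step that is already met when the one before it is completed fails the run):
1. the blue-capped tube is lifted clear of the rack (height (world z) of blue_tube_mid above 0.115 m and contact force between blue_tube and rack below 0.1 N), for 0.1 s.
2. the tube stands in the cup and presses it down by about half its travel for two seconds (value of joint cup between 0.004 and 0.01 m and contact force between blue_tube and cup above 2 N and z of blue_tube_mid in the frame of cup_floor between 0.052 and 0.068 m and angle between blue_tube_mid's own z axis and vertical below 0.2 rad), for 2 s.
At the end, for the whole second after the job is handed in: The gripper still holds the blue-capped tube upright (within 11 degrees), tip on the cup's floor, keeping the cup 4 to 10 mm down, at rest; gripper and arm touch neither mixer nor cup; the other tubes are in the rack (moved under 12 mm) (all of step 2 and contact force between the fingers and blue_tube above 2 N and contact force between each of the arm, the fingers and mixer below 0.5 N and horizontal distance between blue_tube_mid and cup_floor below 0.025 m and linear speed of blue_tube below 0.02 m/s and distance of each of orange_tube_mid, green_tube_mid from where it was at the start of the episode below 0.012 m); the arm keeps its last pose, push and grip.
It fails at once if another tube is pulled out of the rack (distance of any of orange_tube_mid, green_tube_mid from where it was at the start of the episode above 0.03 m).
It fails at once if the bottle or the sample pot is knocked over or shifted (distance of any of reagent_bottle, sample_pot from where it was at the start of the episode above 0.03 m or angle between any of reagent_bottle, sample_pot's own z axis and vertical above 0.4 rad).
It also fails if it takes over 51 s, if anything falls off the work surface, if the arm or the gripper's body presses on something with over 40 N, if the wrist force passes 120 N, or if a joint passes its speed limit or range.

## Working session

There is one attempt and no reset: what is moved stays moved. The work goes in short steps, Python scripts to look and compute and a tool call to move; the robot and the scene stay as the last step left them, time stands still between calls to the robot, and variables do not carry over. Pictures are saved under pics/ and viewed, at most 10 in all, crops included, and the job is handed in when it is done.

Besides the shell and the picture viewer there is one more tool, called after "Call:" in YAML: its name, and indented under it one key for each argument. apply_moves: Moves the arm, as the interface text tells. Its arguments: {"type":"object","properties":{"increments":{"type":"array"},"jaw":{"type":"number"},"force":{"type":"number"}},"required":["increments"]}

```bash
mkdir -p pics
python3 - <<'E'
from station import get_obs,camera
import cv2,pickle
o=get_obs();print(o)
for n in("side","top"):
    c=camera(n);pickle.dump(c,open(n+'0.pkl','wb'));cv2.imwrite(f'pics/{n}0.png',c['pixels'][:,:,::-1]);print(n,c['camera_matrix'].tolist(),c['R'].tolist(),c['t'])
E
```

```text
{'time_s': 0.0, 'qpos': array([-1.17656542e+00,  3.00474839e-01,  1.52156595e+00,  1.57422660e-05,
        1.32064804e+00, -6.66160291e-02]), 'joint_vel': array([-8.26700291e-04, -1.11755531e-03, -6.49050564e-05, -6.46897290e-04,
        1.43210212e-03, -1.58026283e-04]), 'tau': array([-1.58971841e-03, -5.31820536e+01, -3.52741778e+01,  7.07572815e-02,
        2.44566542e-02, -1.04012508e-04]), 'ee_pos': array([ 0.24456964, -0.4926036 ,  0.40409054]), 'eef_rot': array([-3.14049993e+00, -8.81829894e-05,  4.60842984e-01]), 'force': array([ 0.26242905,  0.08867113, -0.24129752]), 'moment': array([-0.00871133,  0.02467683, -0.02118191]), 'grip_force': 0.0, 'grip_width': 0.093897634215196}
side [[438.52877969641, 0.0, 268.44386979501166], [0.0, 438.52877969641, 210.21252782289915], [0.0, 0.0, 1.0]] [[-0.9808882993019822, -0.19405520567377296, 0.014167619538035707], [-0.14536947945760426, 0.6825028650891912, -0.7162803596269202], [0.129328491581283, -0.7046505632552598, -0.6976687788409018]] [0.55880379 0.12808254 0.94995148]
top [[463.8475089311338, 0.0, 279.4636846383581], [0.0, 463.8475089311338, 211.77137529861858], [0.0, 0.0, 1.0]] [[0.023846832084404277, -0.9997042428059816, 0.0047702741281377865], [-0.9853752638959712, -0.024309800450189715, -0.1686553376090337], [0.1687214209917739, -0.0006786146117688067, -0.985663543802207]] [-0.0187378   0.55397198  1.0487565 ]
```

View pics/side0.png

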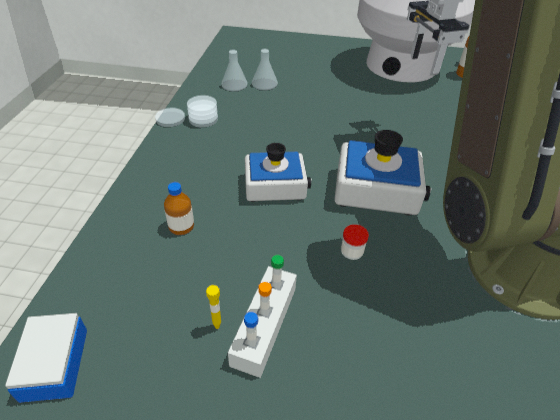

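View pics/top0.png

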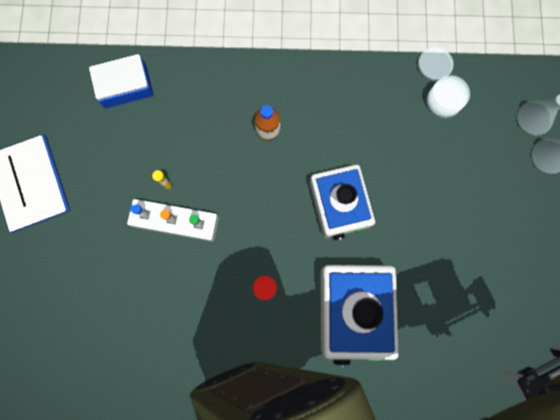

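Blue cap at side (251,320), top (137,209), in the rack. The yellow-capped tube at side (214,292) is the look-alike. There are two mixers: the small one at top (342,200), side (276,175), and the large one at top (360,312), side (380,165). Next I measure both of these and the targets.

```bash
cat > h.py <<'E'
import numpy as np,cv2,pickle
def ray(c,uv):
    d=np.linalg.inv(c['camera_matrix'])@np.array([uv[0],uv[1],1.])
    R=np.array(c['R']);return -R.T@np.array(c['t']),R.T@d
def onz(c,uv,z):
    o,d=ray(c,uv);return o+d*(z-o[2])/d[2]
def tri(c1,u1,c2,u2):
    o,d=ray(c1,u1);p,e=ray(c2,u2)
    s=np.linalg.lstsq(np.c_[d,-e],p-o,rcond=None)[0]
    a,b=o+d*s[0],p+e*s[1];return (a+b)/2,np.linalg.norm(a-b)
def blob(img,lo,hi,seed,win=30):
    m=cv2.inRange(cv2.cvtColor(img,cv2.COLOR_RGB2HSV),np.array(lo),np.array(hi))
    k=np.zeros_like(m);x,y=seed;k[max(0,y-win):y+win,max(0,x-win):x+win]=255;m&=k
    n,l,s,c=cv2.connectedComponentsWithStats(m)
    i=1+np.argmin(np.hypot(*(c[1:]-seed).T)+1000*(s[1:,4]<15))
    return c[i],s[i],l==i
E
python3 - <<'E'
from h import *
S=pickle.load(open('side0.pkl','rb'));T=pickle.load(open('top0.pkl','rb'))
B=([100,120,60],[130,255,255])
def show(n,lo,hi,s,t,w=18):
    a=blob(S['pixels'],lo,hi,s,w);b=blob(T['pixels'],lo,hi,t,w)
    print(n,a[0].round(1),a[1],b[0].round(1),b[1],*[np.round(v,4) for v in tri(S,a[0],T,b[0])]);return a,b
show('blue',*B,(251,320),(137,209))
show('orange',[5,150,100],[18,255,255],(265,289),(166,215))
show('green',[50,120,50],[80,255,255],(277,262),(194,219))
show('cupS',[0,0,0],[180,255,45],(276,152),(346,194),14)
show('cupL',[0,0,0],[180,255,45],(388,145),(366,313),22)
show('pot',[0,180,80],[5,255,255],(354,236),(265,288),20)
show('bottlecap',*B,(175,189),(266,111),14)
# mixer blue tops at z=.08, and rack
for n,sd,z in(('S',(322,200),.08),('L',(333,300),.12)):
    m=blob(T['pixels'],*B,sd,60)[2].astype(np.uint8)
    r=cv2.minAreaRect(np.argwhere(m)[:,::-1].astype(np.float32))
    P=np.array([onz(T,p,z) for p in cv2.boxPoints(r)]);print(n,P.round(3).tolist(),P.mean(0),[np.linalg.norm(P[i]-P[i-1]).round(3) for i in(1,2)])
m=cv2.inRange(T['pixels'],np.array([190]*3),np.array([255]*3));m[:195]=0;m[245:]=0;m[:,:120]=0;m[:,225:]=0
r=cv2.minAreaRect(np.argwhere(m)[:,::-1].astype(np.float32));P=np.array([onz(T,p,.05) for p in cv2.boxPoints(r)])
print('rack',P.round(3).tolist(),P.mean(0),[np.linalg.norm(P[i]-P[i-1]).round(3) for i in(1,2)])
s=S['pixels'][225:375,195:335];t=T['pixels'][150:250,300:400]
cv2.imwrite('pics/crop.png',np.hstack([cv2.resize(s,(400,430)),cv2.resize(t,(400,430)) ])[:,:,::-1])
E
```

```text
blue [250.6 319.3] [244 312  14  16 186] [135.6 208.6] [130 204  12  10  90] [0.5404 0.3124 0.1179] 0.002
orange [264.5 289.1] [258 282  14  15 138] [165.  214.1] [161 210   9   9  68] [0.5302 0.2473 0.1153] 0.0017
green [277.1 261.4] [271 255  13  14 151] [193.8 219.2] [190 215   9  10  66] [0.52   0.183  0.1166] 0.002
cupS [275.4 151.5] [267 143  18  18 234] [346.1 193.7] [337 185  19  18 265] [ 0.5862 -0.1532  0.1119] 0.0031
cupL [387.4 142.2] [375 130  28  26 555] [367.5 313.3] [353 299  30  29 684] [ 0.328  -0.1914  0.1512] 0.0017
pot [355.4 234.6] [343 225  26  21 409] [264.4 287.6] [253 276  24  24 434] [0.3758 0.0249 0.0533] 0.0019
bottlecap [174.3 188.1] [168 182  14  13 150] [266.4 110.9] [260 105  13  14 138] [0.7743 0.0301 0.1179] 0.0032
S [[0.629, -0.088, 0.08], [0.657, -0.186, 0.08], [0.539, -0.214, 0.08], [0.513, -0.118, 0.08]] [ 0.58431661 -0.15155575  0.08      ] [np.float64(0.101), np.float64(0.121)]
L [[0.411, -0.117, 0.12], [0.414, -0.251, 0.12], [0.251, -0.248, 0.12], [0.248, -0.118, 0.12]] [ 0.33103905 -0.18374768  0.12      ] [np.float64(0.134), np.float64(0.162)]
rack [[0.515, 0.351, 0.05], [0.577, 0.344, 0.05], [0.545, 0.143, 0.05], [0.483, 0.151, 0.05]] [0.53011279 0.2473909  0.05      ] [np.float64(0.063), np.float64(0.204)]
```

View pics/crop.png

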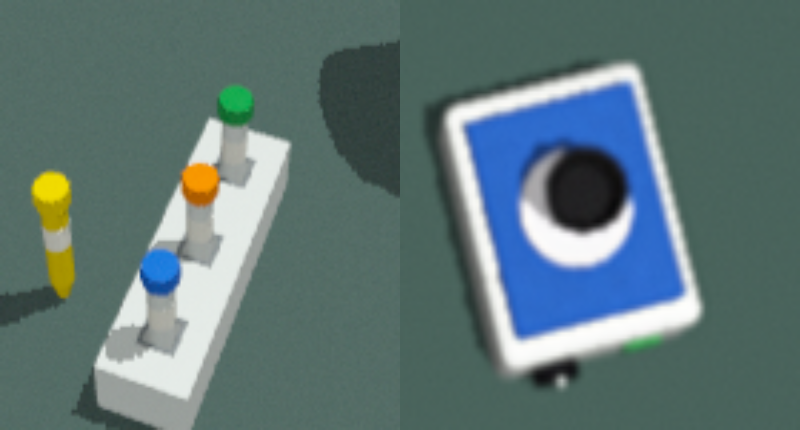

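The crop shows the blue-capped white tube at the near end hole of the rack (crop 160,270), with the yellow look-alike outside the rack. The mixer in the crop is the small one. Its blue top measures 121×101 mm against 162×134 mm for the large one, so it fits 150×120 mm. The tube spacing of 66 mm and cap height of 117 mm also agree with the sizes given.

Tube is at (0.540, 0.312), cup at (0.585, -0.153) and rack yaw is about -0.157. I want tool yaw 1.413 so the fingers close across the rack.

Call:
apply_moves:
  increments:
    - {"az": -0.99,"tz": -0.1}
    - {"az": -0.99,"tz": -0.1}
    - {"az": -0.99,"tz": -0.1}
    - {"az": -0.99,"tz": -0.1}
    - {"az": -0.99,"tz": -0.1}
    - {"az": -0.99,"tz": -0.1}
    - {"az": -0.99,"tz": -0.1}
    - {"az": -0.99,"tz": -0.1}
    - {"az": -0.99,"tz": -0.1}
    - {"az": -0.99,"tz": -0.1}
    - {"az": -0.99}
    - {}
  jaw: 0.4
  force: 20

```text
schema error: expected keys tx, ty, tz, ax, ay, az
```

Call:
apply_moves:
  increments:
    - {"tx": 1,"ty": 0.2}
    - {"tx": 1,"ty": 0.2}
    - {"tx": 1,"ty": 0.2}
    - {"tx": 1,"ty": 0.2}
    - {"tx": 1,"ty": 0.2}
    - {"tx": 1,"ty": 0.2}
    - {"tx": 1,"ty": 0.2}
    - {"tx": 1,"ty": 0.2}
    - {"tx": 1,"ty": 0.2}
    - {"tx": 1,"ty": 0.2}
    - {"tx": 1,"ty": 0.2}
    - {"tx": 1,"ty": 0.2}

```text
schema error: expected keys tx, ty, tz, ax, ay, az
```

Call:
apply_moves:
  increments:
    - {"tx": 1,"ty": 0.2}
    - {"tx": 1,"ty": 0.2}
    - {"tx": 1,"ty": 0.2}
    - {"tx": 1,"ty": 0.2}
    - {"tx": 1,"ty": 0.2}
    - {"tx": 1,"ty": 0.2}
    - {"tx": 1,"ty": 0.2}
    - {"tx": 1,"ty": 0.2}
    - {"tx": 1,"ty": 0.2}
    - {"tx": 1,"ty": 0.2}
    - {"tx": 1,"ty": 0.2}
    - {}

```text
schema error: expected keys tx, ty, tz, ax, ay, az
```

All keys are required, so I'm resending with every key filled in.

Call:
apply_moves:
  increments:
    - {"tx": 0,"ty": 0,"tz": -0.1,"ax": 0,"ay": 0,"az": -0.99}
    - {"tx": 0,"ty": 0,"tz": -0.1,"ax": 0,"ay": 0,"az": -0.99}
    - {"tx": 0,"ty": 0,"tz": -0.1,"ax": 0,"ay": 0,"az": -0.99}
    - {"tx": 0,"ty": 0,"tz": -0.1,"ax": 0,"ay": 0,"az": -0.99}
    - {"tx": 0,"ty": 0,"tz": -0.1,"ax": 0,"ay": 0,"az": -0.99}
    - {"tx": 0,"ty": 0,"tz": -0.1,"ax": 0,"ay": 0,"az": -0.99}
    - {"tx": 0,"ty": 0,"tz": -0.1,"ax": 0,"ay": 0,"az": -0.99}
    - {"tx": 0,"ty": 0,"tz": -0.1,"ax": 0,"ay": 0,"az": -0.99}
    - {"tx": 0,"ty": 0,"tz": -0.1,"ax": 0,"ay": 0,"az": -0.99}
    - {"tx": 0,"ty": 0,"tz": -0.1,"ax": 0,"ay": 0,"az": -0.99}
    - {"tx": 0,"ty": 0,"tz": 0,"ax": 0,"ay": 0,"az": -0.99}
    - {"tx": 0,"ty": 0,"tz": 0,"ax": 0,"ay": 0,"az": 0}
  jaw: 0.4
  force: 20

```text
time_s: 1.6
ee_pos: [0.2446, -0.4926, 0.4344]
eef_rot: [-3.141, -0.0, 1.411]
force: [0.6, -0.1, 0.5]
grip_width: 0.0565
grip_force: 0.0
```

Call:
apply_moves:
  increments:
    - {"tx": 1,"ty": 0.2,"tz": 0,"ax": 0,"ay": 0,"az": 0}
    - {"tx": 1,"ty": 0.2,"tz": 0,"ax": 0,"ay": 0,"az": 0}
    - {"tx": 1,"ty": 0.2,"tz": 0,"ax": 0,"ay": 0,"az": 0}
    - {"tx": 1,"ty": 0.2,"tz": 0,"ax": 0,"ay": 0,"az": 0}
    - {"tx": 1,"ty": 0.2,"tz": 0,"ax": 0,"ay": 0,"az": 0}
    - {"tx": 1,"ty": 0.2,"tz": 0,"ax": 0,"ay": 0,"az": 0}
    - {"tx": 1,"ty": 0.2,"tz": 0,"ax": 0,"ay": 0,"az": 0}
    - {"tx": 1,"ty": 0.2,"tz": 0,"ax": 0,"ay": 0,"az": 0}
    - {"tx": 1,"ty": 0.2,"tz": 0,"ax": 0,"ay": 0,"az": 0}
    - {"tx": 1,"ty": 0.2,"tz": 0,"ax": 0,"ay": 0,"az": 0}
    - {"tx": 1,"ty": 0.2,"tz": 0,"ax": 0,"ay": 0,"az": 0}
    - {"tx": 1,"ty": 0.2,"tz": 0,"ax": 0,"ay": 0,"az": 0}

```text
time_s: 3.1
ee_pos: [0.3731, -0.1477, 0.4346]
eef_rot: [-3.142, -0.0, 1.409]
force: [0.5, -0.2, -0.2]
grip_width: 0.0567
grip_force: 0.0
```

Call:
apply_moves:
  increments:
    - {"tx": 1,"ty": 0.2,"tz": 0,"ax": 0,"ay": 0,"az": 0}
    - {"tx": 1,"ty": 0.2,"tz": 0,"ax": 0,"ay": 0,"az": 0}
    - {"tx": 1,"ty": 0.2,"tz": 0,"ax": 0,"ay": 0,"az": 0}
    - {"tx": 1,"ty": 0.2,"tz": 0,"ax": 0,"ay": 0,"az": 0}
    - {"tx": 1,"ty": 0.2,"tz": 0,"ax": 0,"ay": 0,"az": 0}
    - {"tx": 1,"ty": 0.2,"tz": 0,"ax": 0,"ay": 0,"az": 0}
    - {"tx": 1,"ty": 0.2,"tz": 0,"ax": 0,"ay": 0,"az": 0}
    - {"tx": 1,"ty": 0.2,"tz": 0,"ax": 0,"ay": 0,"az": 0}
    - {"tx": 1,"ty": 0.2,"tz": 0,"ax": 0,"ay": 0,"az": 0}
    - {"tx": 1,"ty": 0.2,"tz": 0,"ax": 0,"ay": 0,"az": 0}
    - {"tx": 1,"ty": 0.2,"tz": 0,"ax": 0,"ay": 0,"az": 0}
    - {"tx": 0,"ty": 0,"tz": 0,"ax": 0,"ay": 0,"az": 0}

```text
time_s: 4.6
ee_pos: [0.4907, 0.1678, 0.4341]
eef_rot: [-3.141, 0.0, 1.411]
force: [-0.3, -0.4, -0.0]
grip_width: 0.0567
grip_force: 0.0
```

Call:
apply_moves:
  increments:
    - {"tx": 1,"ty": 0.17,"tz": 0,"ax": 0,"ay": 0,"az": 0}
    - {"tx": 1,"ty": 0.17,"tz": 0,"ax": 0,"ay": 0,"az": 0}
    - {"tx": 1,"ty": 0.17,"tz": 0,"ax": 0,"ay": 0,"az": 0}
    - {"tx": 1,"ty": 0.17,"tz": 0,"ax": 0,"ay": 0,"az": 0}
    - {"tx": 1,"ty": 0.17,"tz": 0,"ax": 0,"ay": 0,"az": 0}
    - {"tx": 0,"ty": 0,"tz": 0,"ax": 0,"ay": 0,"az": 0}
    - {"tx": 0,"ty": 0,"tz": 0,"ax": 0,"ay": 0,"az": 0}

```text
time_s: 5.48
ee_pos: [0.5395, 0.3096, 0.4346]
eef_rot: [-3.141, 0.0, 1.41]
force: [0.6, 0.6, -0.4]
grip_width: 0.0561
grip_force: 0.0
```

```bash
cat >> h.py <<'E'
from scipy.spatial.transform import Rotation as Ro
def wrist(name):
    from station import get_obs,camera
    o=get_obs();c=camera('wrist');T=np.array(c['T_tool_cam'])
    W=np.eye(4);W[:3,:3]=Ro.from_euler('xyz',o['eef_rot']).as_matrix();W[:3,3]=o['ee_pos']
    M=np.linalg.inv(W@T);c['R']=M[:3,:3];c['t']=M[:3,3]
    cv2.imwrite(f'pics/{name}.png',c['pixels'][:,:,::-1]);pickle.dump(c,open(name+'.pkl','wb'))
    return c,o
E
python3 - <<'E'
from h import *
c,o=wrist('w1');print(o['ee_pos'])
m=cv2.inRange(cv2.cvtColor(c['pixels'],cv2.COLOR_RGB2HSV),np.array([100,120,60]),np.array([130,255,255]))
n,l,s,ce=cv2.connectedComponentsWithStats(m)
for i in range(1,n):
    if s[i,4]>100: print(ce[i],s[i],onz(c,ce[i],.122))
E
```

```text
[0.53951058 0.30963381 0.4345751 ]
[542.71291596  58.44952059] [ 516    0   44  128 3546] [0.76445828 0.39802307 0.122     ]
[282.25819672 203.79098361] [270 191  25  26 488] [0.54089264 0.31368888 0.122     ]
```

View pics/w1.png

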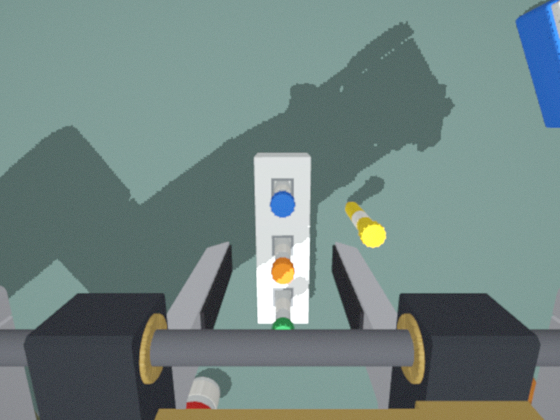

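The wrist view shows the blue cap at (282,204), which puts it at (0.541, 0.3137). The rack sits parallel to the fingers' travel, and the yellow tube at (373,235) is outside them.

Call:
apply_moves:
  increments:
    - {"tx": 0.12,"ty": 0.02,"tz": 0.6,"ax": 0,"ay": 0,"az": 0}
    - {"tx": 0,"ty": 0,"tz": 0.6,"ax": 0,"ay": 0,"az": 0}
    - {"tx": 0,"ty": 0,"tz": 0.6,"ax": 0,"ay": 0,"az": 0}
    - {"tx": 0,"ty": 0,"tz": 0.6,"ax": 0,"ay": 0,"az": 0}
    - {"tx": 0,"ty": 0,"tz": 0.6,"ax": 0,"ay": 0,"az": 0}
    - {"tx": 0,"ty": 0,"tz": 0.6,"ax": 0,"ay": 0,"az": 0}
    - {"tx": 0,"ty": 0,"tz": 0.6,"ax": 0,"ay": 0,"az": 0}
    - {"tx": 0,"ty": 0,"tz": 0.6,"ax": 0,"ay": 0,"az": 0}
    - {"tx": 0,"ty": 0,"tz": 0.6,"ax": 0,"ay": 0,"az": 0}
    - {"tx": 0,"ty": 0,"tz": 0.18,"ax": 0,"ay": 0,"az": 0}
    - {"tx": 0,"ty": 0,"tz": 0,"ax": 0,"ay": 0,"az": 0}
    - {"tx": 0,"ty": 0,"tz": 0,"ax": 0,"ay": 0,"az": 0}

```text
time_s: 7.02
ee_pos: [0.5408, 0.3142, 0.268]
eef_rot: [3.141, -0.001, 1.411]
force: [0.4, -0.3, -0.5]
grip_width: 0.0565
grip_force: 0.0
```

Call:
apply_moves:
  increments:
    - {"tx": 0,"ty": 0,"tz": 0,"ax": 0,"ay": 0,"az": 0}
    - {"tx": 0,"ty": 0,"tz": 0,"ax": 0,"ay": 0,"az": 0}
    - {"tx": 0,"ty": 0,"tz": 0,"ax": 0,"ay": 0,"az": 0}
    - {"tx": 0,"ty": 0,"tz": 0,"ax": 0,"ay": 0,"az": 0}
    - {"tx": 0,"ty": 0,"tz": 0,"ax": 0,"ay": 0,"az": 0}
    - {"tx": 0,"ty": 0,"tz": 0,"ax": 0,"ay": 0,"az": 0}
  jaw: 1
  force: 40

```text
time_s: 7.78
ee_pos: [0.5407, 0.3142, 0.2673]
eef_rot: [3.142, -0.0, 1.411]
force: [-0.4, -0.2, 0.8]
grip_width: 0.021
grip_force: 40.0
```

Call:
apply_moves:
  increments:
    - {"tx": 0,"ty": 0,"tz": 0,"ax": 0,"ay": 0,"az": 0}
    - {"tx": 0,"ty": 0,"tz": -0.2,"ax": 0,"ay": 0,"az": 0}
    - {"tx": 0,"ty": 0,"tz": -0.5,"ax": 0,"ay": 0,"az": 0}
    - {"tx": 0,"ty": 0,"tz": -0.5,"ax": 0,"ay": 0,"az": 0}
    - {"tx": 0,"ty": 0,"tz": -0.6,"ax": 0,"ay": 0,"az": 0}
    - {"tx": 0,"ty": 0,"tz": -0.6,"ax": 0,"ay": 0,"az": 0}
    - {"tx": 0,"ty": 0,"tz": -0.6,"ax": 0,"ay": 0,"az": 0}
    - {"tx": 0,"ty": 0,"tz": -0.6,"ax": 0,"ay": 0,"az": 0}
    - {"tx": 0,"ty": 0,"tz": -0.6,"ax": 0,"ay": 0,"az": 0}
    - {"tx": 0,"ty": 0,"tz": -0.6,"ax": 0,"ay": 0,"az": 0}
    - {"tx": 0,"ty": 0,"tz": -0.6,"ax": 0,"ay": 0,"az": 0}
    - {"tx": 0,"ty": 0,"tz": -0.2,"ax": 0,"ay": 0,"az": 0}

```text
time_s: 9.28
ee_pos: [0.5407, 0.3141, 0.4367]
eef_rot: [3.14, -0.001, 1.411]
force: [0.1, -0.6, -0.9]
grip_width: 0.0213
grip_force: 40.0
```

Run:
```python
from h import *
from station import *
o=get_obs();print(o['ee_pos'],o['grip_width'],o['grip_force'],o['force'])
c=camera('side');pickle.dump(c,open('s2.pkl','wb'))
p=c['R']@(o['ee_pos']-[0,0,.18])+c['t'];uv=(c['camera_matrix']@p)[:2]/p[2];print(uv)
x,y=np.clip(uv.astype(int),[80,75],[480,345])
cv2.imwrite('pics/s2.png',cv2.resize(c['pixels'][y-75:y+75,x-80:x+80],(640,600),interpolation=cv2.INTER_CUBIC)[:,:,::-1])
print(x-80,y-75)
```

```text
[0.54067428 0.31414103 0.43672617] 0.021287076810209707 39.9999064207077 [ 0.08662574 -0.64184362 -0.85420013]
[248.01095193 266.8505623 ]
168 191
```

View pics/s2.png

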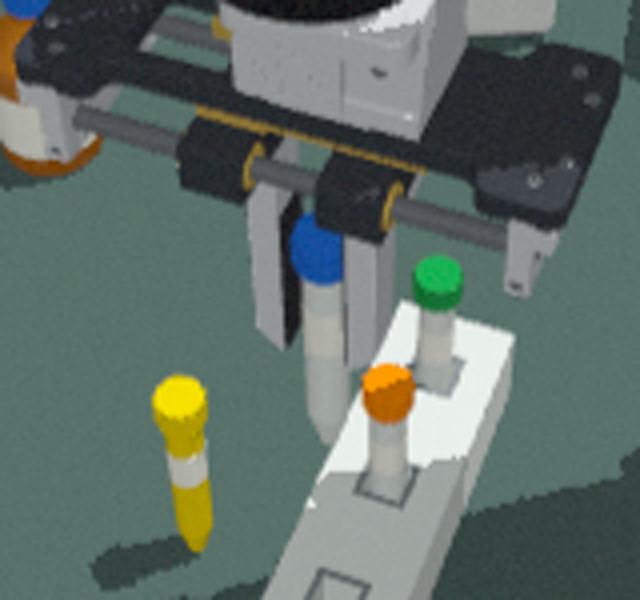

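The tube is lifted and upright, held by the cap (crop 318,248), with its tip at crop (328,440). The other tubes are still in the rack. Now I carry it to the cup.

Call:
apply_moves:
  increments:
    - {"tx": -0.4,"ty": 0.1,"tz": 0,"ax": 0,"ay": 0,"az": 0}
    - {"tx": -0.95,"ty": 0.25,"tz": 0,"ax": 0,"ay": 0,"az": 0}
    - {"tx": -0.95,"ty": 0.25,"tz": 0,"ax": 0,"ay": 0,"az": 0}
    - {"tx": -0.95,"ty": 0.25,"tz": 0,"ax": 0,"ay": 0,"az": 0}
    - {"tx": -0.95,"ty": 0.25,"tz": 0,"ax": 0,"ay": 0,"az": 0}
    - {"tx": -0.95,"ty": 0.25,"tz": 0,"ax": 0,"ay": 0,"az": 0}
    - {"tx": -0.95,"ty": 0.25,"tz": 0,"ax": 0,"ay": 0,"az": 0}
    - {"tx": -0.95,"ty": 0.25,"tz": 0,"ax": 0,"ay": 0,"az": 0}
    - {"tx": -0.95,"ty": 0.25,"tz": 0,"ax": 0,"ay": 0,"az": 0}
    - {"tx": -0.95,"ty": 0.25,"tz": 0,"ax": 0,"ay": 0,"az": 0}
    - {"tx": -0.95,"ty": 0.25,"tz": 0,"ax": 0,"ay": 0,"az": 0}
    - {"tx": -0.95,"ty": 0.25,"tz": 0,"ax": 0,"ay": 0,"az": 0}
  force: 50

```text
time_s: 10.82
ee_pos: [0.5731, -0.0224, 0.4345]
eef_rot: [-3.14, 0.0, 1.411]
force: [0.1, 0.3, -0.8]
grip_width: 0.0209
grip_force: 50.0
```

Call:
apply_moves:
  increments:
    - {"tx": -0.95,"ty": 0.25,"tz": 0,"ax": 0,"ay": 0,"az": 0}
    - {"tx": -0.95,"ty": 0.25,"tz": 0,"ax": 0,"ay": 0,"az": 0}
    - {"tx": -0.95,"ty": 0.25,"tz": 0,"ax": 0,"ay": 0,"az": 0}
    - {"tx": -0.95,"ty": 0.25,"tz": 0,"ax": 0,"ay": 0,"az": 0}
    - {"tx": -0.47,"ty": 0.1,"tz": 0,"ax": 0,"ay": 0,"az": 0}
    - {"tx": 0,"ty": 0,"tz": 0,"ax": 0,"ay": 0,"az": 0}
    - {"tx": 0,"ty": 0,"tz": 0,"ax": 0,"ay": 0,"az": 0}

```text
time_s: 11.7
ee_pos: [0.5855, -0.1518, 0.4352]
eef_rot: [-3.141, -0.0, 1.412]
force: [0.9, 0.1, 0.4]
grip_width: 0.0212
grip_force: 50.0
```

Run:
```python
from h import *
c,o=wrist('w2');print(o['ee_pos'])
from station import *
s=camera('side');pickle.dump(s,open('s3.pkl','wb'))
p=s['R']@(o['ee_pos']-[0,0,.262])+s['t'];print('tip pred side',(s['camera_matrix']@p)[:2]/p[2])
p=s['R']@np.array([.585,-.1525,.124])+s['t'];uv=((s['camera_matrix']@p)[:2]/p[2]).astype(int);print(uv)
x,y=max(80,uv[0]),max(95,uv[1]);print('org',x-70,y-95)
a=cv2.resize(s['pixels'][y-95:y+45,x-70:x+70],(420,420),interpolation=cv2.INTER_CUBIC)
b=cv2.resize(c['pixels'],(380,285));b=np.vstack([b,np.zeros((135,380,3),np.uint8)])
cv2.imwrite('pics/s3.png',np.hstack([a,b])[:,:,::-1])
```

```text
[ 0.5855162  -0.15178113  0.4351523 ]
tip pred side [275.54513574 130.1844039 ]
[275 147]
org 205 52
```

View pics/s3.png

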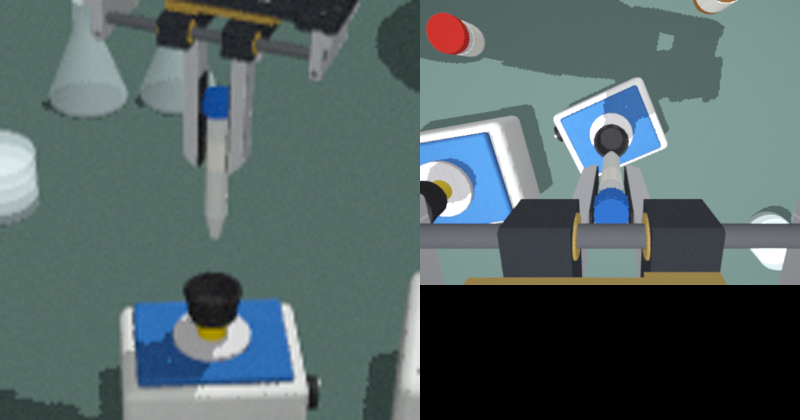

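In the side crop the tip is at (216,237), and the cup mouth is directly below at (213,287). The tip's predicted pixel agrees to about 1.5 px. The wrist view has the cup in line with the tube at (611,140). Next I descend.

Call:
apply_moves:
  increments:
    - {"tx": 0,"ty": 0,"tz": 0.4,"ax": 0,"ay": 0,"az": 0}
    - {"tx": 0,"ty": 0,"tz": 0.4,"ax": 0,"ay": 0,"az": 0}
    - {"tx": 0,"ty": 0,"tz": 0.4,"ax": 0,"ay": 0,"az": 0}
    - {"tx": 0,"ty": 0,"tz": 0.4,"ax": 0,"ay": 0,"az": 0}
    - {"tx": 0,"ty": 0,"tz": 0.3,"ax": 0,"ay": 0,"az": 0}
    - {"tx": 0,"ty": 0,"tz": 0.1,"ax": 0,"ay": 0,"az": 0}
    - {"tx": 0,"ty": 0,"tz": 0,"ax": 0,"ay": 0,"az": 0}
    - {"tx": 0,"ty": 0,"tz": 0,"ax": 0,"ay": 0,"az": 0}

```text
time_s: 12.8
ee_pos: [0.5856, -0.1525, 0.3757]
eef_rot: [3.141, 0.0, 1.411]
force: [0.4, 0.4, 0.9]
grip_width: 0.0208
grip_force: 50.0
```

Call:
apply_moves:
  increments:
    - {"tx": 0,"ty": 0,"tz": 0.1,"ax": 0,"ay": 0,"az": 0}
    - {"tx": 0,"ty": 0,"tz": 0.1,"ax": 0,"ay": 0,"az": 0}
    - {"tx": 0,"ty": 0,"tz": 0.06,"ax": 0,"ay": 0,"az": 0}
    - {"tx": 0,"ty": 0,"tz": 0,"ax": 0,"ay": 0,"az": 0}
    - {"tx": 0,"ty": 0,"tz": 0,"ax": 0,"ay": 0,"az": 0}

```text
time_s: 13.42
ee_pos: [0.5856, -0.1525, 0.3676]
eef_rot: [3.141, 0.0, 1.411]
force: [-0.6, 1.0, 2.1]
grip_width: 0.0209
grip_force: 50.0
```

Call:
apply_moves:
  increments:
    - {"tx": 0,"ty": 0,"tz": 0.08,"ax": 0,"ay": 0,"az": 0}
    - {"tx": 0,"ty": 0,"tz": 0.08,"ax": 0,"ay": 0,"az": 0}
    - {"tx": 0,"ty": 0,"tz": 0.05,"ax": 0,"ay": 0,"az": 0}
    - {"tx": 0,"ty": 0,"tz": 0,"ax": 0,"ay": 0,"az": 0}
    - {"tx": 0,"ty": 0,"tz": 0,"ax": 0,"ay": 0,"az": 0}

```text
time_s: 14.05
ee_pos: [0.5856, -0.1525, 0.3613]
eef_rot: [3.141, 0.0, 1.411]
force: [0.5, 0.7, 5.2]
grip_width: 0.021
grip_force: 50.0
```

Run:
```python
from h import *
from station import *
F=[]
for i in range(6):
    s=camera('side');o=get_obs();F.append(o['force'])
print(o['ee_pos'],np.mean(F,0),np.std(F,0))
pickle.dump(s,open('s4.pkl','wb'))
a=cv2.resize(s['pixels'][72:192,210:345],(540,480),interpolation=cv2.INTER_CUBIC)
cv2.imwrite('pics/s4.png',a[:,:,::-1])
```

```text
[ 0.58559002 -0.15250636  0.36129138] [-0.28337157  0.12678173  4.92910361] [0.55135894 0.65691793 0.3670277 ]
```

View pics/s4.png

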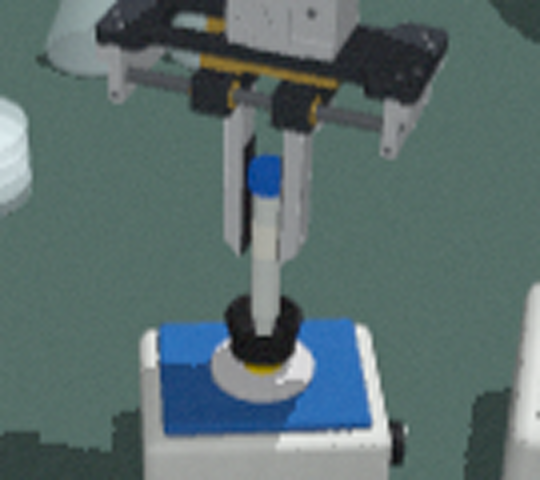

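The tube stands in the cup at crop (265,330) and the cup has sunk, with the fingers well above its rim. The force is 4.9 N, or 5.2 N once the tube's weight is added, which means about 5.5 mm of travel. I push 1.5 mm more and hold.

Call:
apply_moves:
  increments:
    - {"tx": 0,"ty": 0,"tz": 0.05,"ax": 0,"ay": 0,"az": 0}
    - {"tx": 0,"ty": 0,"tz": 0,"ax": 0,"ay": 0,"az": 0}
    - {"tx": 0,"ty": 0,"tz": 0,"ax": 0,"ay": 0,"az": 0}
    - {"tx": 0,"ty": 0,"tz": 0,"ax": 0,"ay": 0,"az": 0}
    - {"tx": 0,"ty": 0,"tz": 0,"ax": 0,"ay": 0,"az": 0}
    - {"tx": 0,"ty": 0,"tz": 0,"ax": 0,"ay": 0,"az": 0}
    - {"tx": 0,"ty": 0,"tz": 0,"ax": 0,"ay": 0,"az": 0}
    - {"tx": 0,"ty": 0,"tz": 0,"ax": 0,"ay": 0,"az": 0}
    - {"tx": 0,"ty": 0,"tz": 0,"ax": 0,"ay": 0,"az": 0}
    - {"tx": 0,"ty": 0,"tz": 0,"ax": 0,"ay": 0,"az": 0}
    - {"tx": 0,"ty": 0,"tz": 0,"ax": 0,"ay": 0,"az": 0}
    - {"tx": 0,"ty": 0,"tz": 0,"ax": 0,"ay": 0,"az": 0}

```text
time_s: 15.85
ee_pos: [0.5856, -0.1525, 0.3599]
eef_rot: [3.141, 0.0, 1.411]
force: [-0.7, -0.0, 5.8]
grip_width: 0.0208
grip_force: 50.0
```

Call:
apply_moves:
  increments:
    - {"tx": 0,"ty": 0,"tz": 0,"ax": 0,"ay": 0,"az": 0}
    - {"tx": 0,"ty": 0,"tz": 0,"ax": 0,"ay": 0,"az": 0}
    - {"tx": 0,"ty": 0,"tz": 0,"ax": 0,"ay": 0,"az": 0}
    - {"tx": 0,"ty": 0,"tz": 0,"ax": 0,"ay": 0,"az": 0}
    - {"tx": 0,"ty": 0,"tz": 0,"ax": 0,"ay": 0,"az": 0}
    - {"tx": 0,"ty": 0,"tz": 0,"ax": 0,"ay": 0,"az": 0}
    - {"tx": 0,"ty": 0,"tz": 0,"ax": 0,"ay": 0,"az": 0}
    - {"tx": 0,"ty": 0,"tz": 0,"ax": 0,"ay": 0,"az": 0}
    - {"tx": 0,"ty": 0,"tz": 0,"ax": 0,"ay": 0,"az": 0}
    - {"tx": 0,"ty": 0,"tz": 0,"ax": 0,"ay": 0,"az": 0}
    - {"tx": 0,"ty": 0,"tz": 0,"ax": 0,"ay": 0,"az": 0}
    - {"tx": 0,"ty": 0,"tz": 0,"ax": 0,"ay": 0,"az": 0}

```text
time_s: 17.35
ee_pos: [0.5856, -0.1525, 0.3599]
eef_rot: [3.141, 0.0, 1.411]
force: [-0.0, 0.9, 5.1]
grip_width: 0.0211
grip_force: 50.0
```

Run:
```python
from h import *
from station import *
F=[]
for i in range(8):
    s=camera('side');o=get_obs();F.append(o['force'])
print(o['time_s'],o['ee_pos'],np.mean(F,0))
s0=pickle.load(open('s3.pkl','rb'));w=lambda c:blob(c['pixels'],[0,0,0],[180,255,45],(276,154),16)
# cup bottom/rim rows from dark mask, before and now
for c in(s0,s): b=w(c);print(b[0],b[1])
# cap pixel vs expected
b=blob(s['pixels'],[100,120,60],[130,255,255],(276,116),12);p=s['R']@(o['ee_pos']-[0,0,.18-.03])+s['t'];print('cap',b[0],(s['camera_matrix']@p)[:2]/p[2])
```

```text
17.75 [ 0.58558393 -0.15252212  0.3598634 ] [-0.44823017  0.12503339  5.78271897]
[275.28215768 151.32780083] [267 143  18  18 241]
[275.08474576 155.44632768] [267 147  18  17 177]
cap [275.66666667 115.92592593] [275.9911632  116.23487609]
```

Run:
```python
from h import *
from station import *
I=[]
for k in range(8): c=camera('side');I.append(c['pixels'])
s0=pickle.load(open('s3.pkl','rb'))['pixels'].astype(float).mean(2);s1=np.mean(I,0).mean(2)
K=c['camera_matrix'];f=lambda z:(lambda p:(K@p)[1]/p[2])(c['R']@np.array([.5856,-.1525,z])+c['t'])
print('px/mm',(f(.105)-f(.115))/10)
def edge(im,x):
    col=im[150:170,x];j=5+np.argmax(col[5:]>85);return 150+j-1+(85-col[j-1])/(col[j]-col[j-1])
d=[edge(s1,x)-edge(s0,x) for x in range(271,282)];print(np.round(d,2),np.median(d))
```

```text
px/mm 0.3357014136253696
[ 1.64  1.96  2.43 -2.51 -1.98 -2.17 -3.02  2.23  2.23  2.96  3.1 ] 1.9552042160737813
```

The good columns show the cup edge about 2.3 px lower, which is roughly 7 mm. The spring force of 6.1 N also gives about 7 mm. It has been held for more than 3 s, so I hand in.

```bash
python3 -c "
from station import *
print(hand_in())"
```

```text
the job is handed in; nothing more can be done
None
```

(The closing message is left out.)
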